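# Make up two snack-table kits

## Task

Make up the two snack-table kits: the green-lidded dip pot and the salt shaker go into the red tray, and the red-lidded dip pot, the wooden pepper mill and the tub of cookies go into the blue tray. Set each one down gently, without dropping it, upright on the floor of a compartment of its own (any compartment of the right tray). Leave the yellow-lidded pot, the metal bowl and the kitchen timer where they are.

Things in the scene. Friction and masses are not known exactly. Their poses are not given: they have to be found in the camera images.
- green_pot: Loose dip pot, a closed upright cylinder 55 mm tall: white body 50 mm in diameter up to 41 mm, then a green lid 56 mm in diameter and 14 mm thick. Round, so its yaw does not matter. Origin: centre of the underside, z up. 70 to 120 g. It starts standing on the worktop.
- red_pot: Loose dip pot, a closed upright cylinder 55 mm tall: white body 50 mm in diameter up to 41 mm, then a red lid 56 mm in diameter and 14 mm thick. Round, so its yaw does not matter. Origin: centre of the underside, z up. 70 to 120 g. It starts standing on the worktop.
- yellow_pot: Loose dip pot, a closed upright cylinder 55 mm tall: white body 50 mm in diameter up to 41 mm, then a yellow lid 56 mm in diameter and 14 mm thick. Round, so its yaw does not matter. Origin: centre of the underside, z up. 70 to 120 g. It starts standing on the worktop. It belongs to no kit and stays where it is.
- salt: Loose salt shaker, an upright cylinder 50 mm in diameter and 85 mm tall: white ceramic body up to 60 mm, grey steel cap above it. Origin: centre of the underside, z up. 105 to 190 g. It starts standing on the worktop.
- mill: Loose pepper mill of dark wood, an upright cylinder 50 mm in diameter and 90 mm tall with a narrow steel band (42 mm in diameter) between 52 and 58 mm and a 3 mm steel button on top. Origin: centre of the underside, z up. 120 to 220 g. It starts standing on the worktop.
- cookies: Loose closed round clear plastic tub with a stack of tan cookies inside, 62 mm in diameter and 60 mm tall. Origin: centre of the underside, z up. 90 to 165 g. It starts standing on the worktop.
- red_tray: Red plastic kit tray that stays put on the worktop (its place and yaw vary, it cannot be pushed). Two square compartments in one row along its own y axis, each 80 x 80 mm inside; outside 88 mm (x) by 172 mm (y). Walls and dividers are 4 mm thick, their tops 14 mm above the worktop; floor 4 mm thick (its top is 4 mm above the worktop). Origin: centre of the underside, z up. Compartment centres at x = 0, y = -42 and +42 mm.
- blue_tray: Blue plastic kit tray that stays put on the worktop (its place and yaw vary, it cannot be pushed). Three square compartments in one row along its own y axis, each 80 x 80 mm inside; outside 88 mm (x) by 256 mm (y). Walls and dividers are 4 mm thick, their tops 14 mm above the worktop; floor 4 mm thick (its top is 4 mm above the worktop). Origin: centre of the underside, z up. Compartment centres at x = 0, y = -84, 0 and +84 mm.
- bowl: Bystander: loose open round metal bowl, 100 mm across and 45 mm tall, on the worktop beyond the trays. Origin: centre of the underside.
- timer: Bystander: loose round kitchen timer, white base 66 mm in diameter with a black dial, 49 mm tall, on the left of the worktop. Origin: centre of the underside.

How it is judged:
At the end, for the whole second after the job is handed in: Green-lidded pot and salt shaker in the red tray, red-lidded pot, pepper mill and cookie tub in the blue one: each within 20 mm of a compartment's centre along both tray axes, underside less than 9 mm above the worktop, tilt under 0.12 rad, released and at rest (x of green_pot in the frame of red_tray between -0.02 and 0.02 m and (y of green_pot in the frame of red_tray between -0.062 and -0.022 m or y of green_pot in the frame of red_tray between 0.022 and 0.062 m) and z of each of green_pot, salt in the frame of red_tray below 0.009 m and angle between each of green_pot, salt, red_pot, mill, cookies's own z axis and vertical below 0.12 rad and linear speed of each of green_pot, salt, red_pot, mill, cookies below 0.02 m/s and contact force between the fingers and green_pot below 0.1 N and x of salt in the frame of red_tray between -0.02 and 0.02 m and (y of salt in the frame of red_tray between -0.062 and -0.022 m or y of salt in the frame of red_tray between 0.022 and 0.062 m) and contact force between the fingers and salt below 0.1 N and x of red_pot in the frame of blue_tray between -0.02 and 0.02 m and (y of red_pot in the frame of blue_tray between -0.104 and -0.064 m or y of red_pot in the frame of blue_tray between -0.02 and 0.02 m or y of red_pot in the frame of blue_tray between 0.064 and 0.104 m) and z of each of red_pot, mill, cookies in the frame of blue_tray below 0.009 m and contact force between the fingers and red_pot below 0.1 N and x of mill in the frame of blue_tray between -0.02 and 0.02 m and (y of mill in the frame of blue_tray between -0.104 and -0.064 m or y of mill in the frame of blue_tray between -0.02 and 0.02 m or y of mill in the frame of blue_tray between 0.064 and 0.104 m) and contact force between the fingers and mill below 0.1 N and x of cookies in the frame of blue_tray between -0.02 and 0.02 m and (y of cookies in the frame of blue_tray between -0.104 and -0.064 m or y of cookies in the frame of blue_tray between -0.02 and 0.02 m or y of cookies in the frame of blue_tray between 0.064 and 0.104 m) and contact force between the fingers and cookies below 0.1 N); the robot touches nothing.
It fails at once if the yellow-lidded pot is moved (more than 15 mm) or tipped over (distance of yellow_pot from where it was at the start of the episode above 0.015 m or angle between yellow_pot's own z axis and vertical above 0.3 rad).
It fails at once if the metal bowl is moved (more than 15 mm) or tipped over (distance of bowl from where it was at the start of the episode above 0.015 m or angle between bowl's own z axis and vertical above 0.3 rad).
It fails at once if the kitchen timer is moved (more than 15 mm) or tipped over (distance of timer from where it was at the start of the episode above 0.015 m or angle between timer's own z axis and vertical above 0.3 rad).
It fails at once if a kit item is dropped or thrown (faster than 0.8 m/s while out of the fingers, a fall of about 3 cm) ((linear speed of green_pot above 0.8 m/s and contact force between the fingers and green_pot below 0.05 N) or (linear speed of salt above 0.8 m/s and contact force between the fingers and salt below 0.05 N) or (linear speed of red_pot above 0.8 m/s and contact force between the fingers and red_pot below 0.05 N) or (linear speed of mill above 0.8 m/s and contact force between the fingers and mill below 0.05 N) or (linear speed of cookies above 0.8 m/s and contact force between the fingers and cookies below 0.05 N)).
It also fails if it takes over 115 s, if anything falls off the work surface, if the arm or the gripper's body presses on something with over 40 N, if the wrist force passes 120 N, or if a joint passes its speed limit or range.

## Robot

A 6-joint arm with a two-finger parallel gripper is mounted at the origin on the work surface. World frame = base frame: x ahead of the robot, y to its left, z up, the work surface at z = 0. Lengths are in m, angles in rad, forces in N, time in s.
With the tool pointing down it reaches from about 0.275 to 0.825 m from the base axis. Payload 4.9 kg.
Tool frame: the origin (TCP) lies midway between the tips of the shut fingers; the grasp point (between the pads) lies 19 mm behind it (grip_point_offset is the distance from the TCP to the grasp point, in m); z points along the fingers, x is the direction in which the jaws open and shut, and the axes are right-handed (so a half turn about z gives the same grasp; the last joint's range is limited). The gripper opens to 85 mm and grips with 20 to 120 N. Pads are 22 mm wide; open, the fingers measure 114 mm over their backs; the gripper's body (76 mm by 85 mm) begins 54 mm behind the grasp point. The pads swing forward as they close: fully open they stand 13 mm farther back than shut.
Start: joints at [0.98, 0.326, -0.193, 1.052, 0, 1.437], TCP at [0.243, 0.494, 0.231] pointing down, gripper open.
Joint ranges: [-2.65, 2.65], [-0.97, 1.79], [-1.3, 1.35], [-1.93, 2.1], [-1.47, 1.37], [-3.14, 3.14]. Speed limits (rad/s): [2.57, 2.57, 3.14, 3.14, 3.14, 3.14].

## Interface

Orientations are given as a rotation vector (axis times angle).
In Python, from cell import * gives the robot as it stands. Calls block until the motion is done:
- movep(position, orientation): joint-space move of the TCP to a pose.
- move_l(position, velocity=0.15, rot=None, until_force=None): straight line of the TCP; rot=None keeps the orientation; velocity is the mean speed in m/s. With until_force (N) it stops when the force on the tool has changed by that much, and returns True; else False.
- set_joints(angles): joint-space move.
- let_go() and grab(newtons=None): open the fingers fully, or close them until they stop; newtons is the grip in N (None keeps the last).
- sleep(seconds).
- ik(position, orientation): joint angles nearest the present ones, or None.
- get_state(): the state.
- grab_frame(name): name is "scene" or "top"; returns a dict with "img" (420x560x3 uint8, red, green, blue), "fx", "fy", "cx", "cy" (pixels), "cam_to_world" (4x4, takes a point from camera to world coordinates). Camera axes: x right, y down, z forward; pixel columns grow to the right and rows downward; lengths in m; the calibration is good to about 2 mm. A picture is of the moment at which its call begins. There is no depth.
A pose or a line that the arm cannot do raises MotionError and nothing moves.
- sign_off(): hands the job in, once; it reports no verdict.
Trained networks look in the newest picture that a camera, given by its name, has taken for a name from the list of things; names that differ only in an ending like _2 or _b are one class to them, and where a whole thing is asked for, a point or a joint stands for the part that bears it (a point fixed in the world has none). Each returns a list of dicts, best first, with "score" (0 to 1); they miss things now and then, are a little off and sometimes report something else, mostly with a low value. They report only what shows in the picture. A call takes as long as a camera call.
- spot_in(camera, name): "centre" ([column, row] in pixels, amid what is visible of it).
- silhouettes(camera, name): "mask" (420x560 bool, what is visible of it) and "centre" ([column, row] in pixels, amid what is visible of it).
- tip_of(camera, name): "centre" ([column, row] in pixels: a listed point, or the origin of a listed thing).
The state is a dict: "clock": time; "q": joint angles; "joint_velocities": joint speeds; "tau": joint torques, N m; "position": TCP position; "eef_rot": TCP orientation; "contact_force": force on the tool from outside, world axes, zero at the start; "wrist_torque": the same for the moment, N m; "finger_gap": opening from 0.0 (shut) to 1.0 (fully open).
Only numpy, scipy, OpenCV 4.12 (cv2) and the standard library are available. Lean on these libraries where they do the work, as an engineer would, in place of code of your own. Each camera call takes 0.05 s, during which the arm holds its last target.

## Working session

There is one attempt and no reset: what is moved stays moved. The work goes in short steps, each a Python script; the robot and the scene stay as the last script left them, time stands still between calls to the robot, and variables do not carry over. Pictures are saved under pics/ and viewed, and the job is handed in when it is done.

```bash
ls; mkdir -p pics
python3 - <<'E'
from cell import *
import cv2, numpy as np
for c in ("scene","top"):
    f=grab_frame(c); cv2.imwrite(f"pics/{c}0.png",f["img"][:,:,::-1])
    print(c,f["fx"],f["fy"],f["cx"],f["cy"]);print(np.round(f["cam_to_world"],4))
    for n in "green_pot red_pot yellow_pot salt mill cookies red_tray blue_tray bowl timer".split():
        print(n,[(np.round(d["centre"],1).tolist(),round(d["score"],2)) for d in tip_of(c,n)[:3]],[(np.round(d["centre"],1).tolist(),round(d["score"],2),int(d["mask"].sum())) for d in silhouettes(c,n)[:3]])
s=get_state();print(s["clock"],s["position"],s["eef_rot"])
E
```

```text
pics
scene 515.6251387741602 515.6251387741602 277.5208145669504 207.20729714804466
[[-6.5730e-01  6.5320e-01 -3.7580e-01  1.1642e+00]
 [ 7.5360e-01  5.7020e-01 -3.2710e-01  5.8600e-01]
 [ 7.0000e-04 -4.9820e-01 -8.6700e-01  1.3272e+00]
 [ 0.0000e+00  0.0000e+00  0.0000e+00  1.0000e+00]]
green_pot [([270.1, 158.0], 0.75)] [([269.1, 150.9], 0.57, 389), ([296.4, 238.3], 0.55, 2501)]
red_pot [([241.4, 131.6], 0.7)] [([241.6, 123.6], 0.79, 349)]
yellow_pot [([231.3, 105.5], 0.77), ([294.5, 237.9], 0.45)] [([230.6, 97.8], 0.85, 322)]
salt [([291.1, 171.4], 0.83)] [([293.2, 169.0], 0.58, 453)]
mill [([331.5, 197.7], 0.77)] [([331.1, 190.9], 0.68, 441)]
cookies [([368.4, 210.3], 0.68)] [([369.7, 206.8], 0.96, 573)]
red_tray [([207.5, 161.4], 0.95)] [([204.9, 162.8], 0.56, 1341)]
blue_tray [([294.8, 237.8], 0.87)] [([298.7, 238.4], 0.57, 2599), ([229.2, 97.5], 0.3, 307)]
bowl [([215.5, 238.6], 0.65)] [([212.7, 232.1], 0.77, 920)]
timer [([397.3, 261.3], 0.68)] [([397.6, 260.4], 0.6, 514)]
top 419.5879561091479 419.5879561091479 276.4121633433694 209.87274068422116
[[-0.0038 -0.9982  0.0592  
[... 184 characters left out ...]
63.3], 0.65, 401)]
red_pot [([379.1, 264.2], 0.75)] [([381.3, 265.5], 0.78, 409), ([430.1, 286.7], 0.73, 475)]
yellow_pot [([423.5, 287.1], 0.65)] [([430.8, 288.5], 0.71, 482)]
salt [([291.9, 256.3], 0.73)] [([291.7, 256.9], 0.63, 331)]
mill [([240.7, 259.9], 0.89)] [([239.6, 261.1], 0.75, 366), ([383.5, 207.4], 0.5, 2211)]
cookies [] [([198.7, 270.4], 0.84, 571)]
red_tray [([382.6, 205.3], 0.78)] []
blue_tray [([243.2, 194.7], 0.72), ([139.6, 248.4], 0.48)] [([243.3, 193.2], 0.77, 3204)]
bowl [([301.2, 137.7], 0.56)] [([302.0, 132.6], 0.7, 1133)]
timer [([379.5, 263.5], 0.51)] [([138.2, 248.0], 0.66, 548)]
2.1 [0.24260108 0.49362317 0.23129704] [2.66676680e+00 1.66070991e+00 3.75585837e-05]
```

View pics/top0.png

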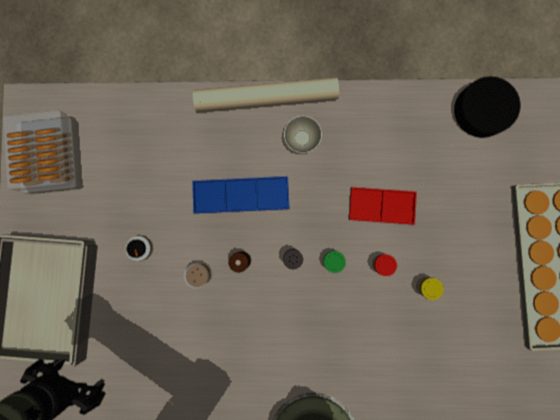

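View pics/scene0.png

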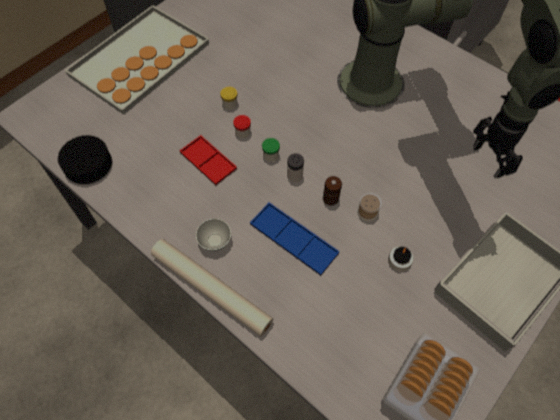

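```bash
cat > loc.py <<'E'
from cell import *
import cv2, numpy as np
from scipy.optimize import least_squares
DIM=dict(green_pot=[(.025,0,.041),(.028,.041,.055)],red_pot=[(.025,0,.041),(.028,.041,.055)],yellow_pot=[(.025,0,.041),(.028,.041,.055)],
 salt=[(.025,0,.085)],mill=[(.025,0,.090)],cookies=[(.031,0,.060)],timer=[(.033,0,.03)],bowl=[(.05,.04,.045),(.03,0,.01)])
LID=dict(green_pot=[(.028,.041,.055)],red_pot=[(.028,.041,.055)],yellow_pot=[(.028,.041,.055)])
a=np.linspace(0,2*np.pi,40,endpoint=False)
def proj(f,P):
    T=np.linalg.inv(f["cam_to_world"]); p=P@T[:3,:3].T+T[:3,3]
    return np.c_[f["fx"]*p[:,0]/p[:,2]+f["cx"],f["fy"]*p[:,1]/p[:,2]+f["cy"]]
def unproj(f,uv,z):
    uv=np.atleast_2d(uv);d=np.c_[(uv[:,0]-f["cx"])/f["fx"],(uv[:,1]-f["cy"])/f["fy"],np.ones(len(uv))]@f["cam_to_world"][:3,:3].T
    o=f["cam_to_world"][:3,3]; return o+d*((z-o[2])/d[:,2])[:,None]
def hullc(f,dims,x,y,z0=0):
    P=np.vstack([np.c_[x+r*np.cos(a),y+r*np.sin(a),np.full(40,z+z0)] for r,l,h in dims for z in (l,h)])
    h=cv2.convexHull((proj(f,P)).astype(np.float32)); m=cv2.moments(h); return np.array([m["m10"]/m["m00"],m["m01"]/m["m00"]]),m["m00"]
def colmask(f,name):
    h=cv2.cvtColor(f["img"],cv2.COLOR_RGB2HSV); H,S,V=h[...,0].astype(int),h[...,1],h[...,2]
    if "green" in name: return ((H>45)&(H<80)&(S>130)&(V>60))
    if "red" in name: return (((H<6)|(H>172))&(S>170)&(V>80))
    if "yellow" in name: return ((H>22)&(H<32)&(S>170)&(V>90))
    if "blue" in name: return ((H>100)&(H<128)&(S>130)&(V>50))
def comps(m):
    n,l,s,c=cv2.connectedComponentsWithStats(m.astype(np.uint8)); return sorted([(s[i,4],c[i],l==i) for i in range(1,n)],key=lambda t:-t[0])
def solve(f,dims,c,z0=0):
    g=unproj(f,c,.03+z0)[0,:2]
    return least_squares(lambda q:hullc(f,dims,*q,z0)[0]-c,g,diff_step=1e-3).x
E
python3 - <<'E'
from loc import *
for c in ("scene","top"):
    f=grab_frame(c)
    for n in ("green_pot","red_pot","yellow_pot"):
        cs=comps(colmask(f,n))[:3]
        for A,ce,m in cs:
            if A<40: continue
            p=solve(f,LID[n],ce); print(c,n,A,round(hullc(f,LID[n],*p)[1]),ce.round(1),p.round(4))
    for n in ("salt","mill","cookies","timer","bowl"):
        for d in silhouettes(c,n)[:2]:
            m=d["mask"]; ce=np.array(np.nonzero(m))[::-1].mean(1); p=solve(f,DIM[n],ce); print(c,n,round(d["score"],2),m.sum(),round(hullc(f,DIM[n],*p)[1]),ce.round(1),p.round(4))
    for n in ("red_tray","blue_tray"):
        A,ce,m=comps(cv2.morphologyEx(colmask(f,n).astype(np.uint8),cv2.MORPH_CLOSE,np.ones((3,3),np.uint8)))[0]
        pts=np.array(np.nonzero(m))[::-1].T.astype(float); w=unproj(f,pts,.010)[:,:2]
        r=cv2.minAreaRect((w*1000).astype(np.float32)); b=cv2.boxPoints(r)
        ctr=w.mean(0); C=np.cov((w-ctr).T); v=np.linalg.eigh(C)[1][:,1]
        print(c,n,A,"rect",np.round(r[0],1),np.round(r[1],1),round(r[2],1),"mean",ctr.round(4),"longaxis yaw",round(np.degrees(np.arctan2(v[1],v[0]))%180,1))
    im=cv2.resize(f["img"][90:330,160:460] if c=="top" else f["img"][60:300,150:450],None,fx=2.6,fy=2.4,interpolation=cv2.INTER_CUBIC)
    cv2.imwrite(f"pics/{c}1.png",im[:,:,::-1])
E
```

```text
scene green_pot 186 260 [270.4 145.6] [ 0.4594 -0.0566]
scene red_pot 1273 271 [207.8 159.4] [ 0.6225 -0.1648]
scene red_pot 184 243 [241.5 122.2] [ 0.4509 -0.1861]
scene yellow_pot 150 224 [228.4  93.2] [ 0.3906 -0.3012]
scene salt 0.95 438 446 [294.8 167.5] [0.4703 0.0507]
scene mill 0.76 460 478 [331.4 190.8] [0.4643 0.1853]
scene cookies 0.74 579 544 [368.7 207.3] [0.4289 0.2964]
scene timer 0.81 507 528 [400.  259.1] [0.4971 0.4562]
scene bowl 0.85 864 928 [213.3 234.3] [0.7902 0.0232]
scene red_tray 1275 rect [ 605.7 -189.2] [173.  88.] 85.4 mean [ 0.6064 -0.1877] longaxis yaw 85.3
scene blue_tray 2444 rect [637.2 187.5] [ 87.3 255.2] 2.3 mean [0.6376 0.1913] longaxis yaw 92.3
top green_pot 354 399 [334.  261.2] [ 0.4609 -0.052 ]
top red_pot 2116 405 [382.2 205.4] [ 0.6022 -0.1766]
top red_pot 370 416 [385.2 264.8] [ 0.4516 -0.1814]
top yellow_pot 375 438 [431.7 288.4] [ 0.392  -0.2967]
top salt 0.52 292 341 [292.5 257.7] [0.4708 0.0535]
top mill 0.93 373 387 [239.5 261. ] [0.4625 0.1875]
top cookies 0.94 557 575 [197.2 274.3] [0.4273 0.2994]
top timer 0.94 551 582 [139.  247.8] [0.4955 0.4583]
top timer 0.59 301 516 [292.5 258.4] [0.4668 0.053 ]
top bowl 0.85 1088 1157 [302.5 133.7] [0.7909 0.0253]
top red_tray 2127 rect [ 604.9 -185.7] [172.2  86.6] 85.5 mean [ 0.6048 -0.186 ] longaxis yaw 85.5
top blue_tray 3059 rect [636.1 191.3] [ 86.3 254.1] 2.4 mean [0.636  0.1908] longaxis yaw 92.4
```

```bash
cat > job.py <<'E'
from loc import *
from scipy.spatial.transform import Rotation as R
OBJ=dict(green_pot=(.460,-.054),red_pot=(.4512,-.184),salt=(.4705,.052),mill=(.4635,.1865),cookies=(.428,.298))
TR=dict(red=(.605,-.187,np.radians(85.4)),blue=(.6368,.191,np.radians(92.35)))
TZ=dict(green_pot=.027,red_pot=.027,salt=.035,mill=.050,cookies=.022)
GOAL=dict(green_pot=("red",.042),salt=("red",-.042),red_pot=("blue",-.084),mill=("blue",0),cookies=("blue",.084))
def rot(yaw): # jaws along yaw, tool down
    return (R.from_euler("z",yaw)*R.from_rotvec([np.pi,0,0])).as_rotvec()
def target(n):
    t,y=GOAL[n]; x0,y0,a=TR[t]; return np.array([x0+y*np.cos(a),y0+y*np.sin(a)]), a-np.pi/2
def st(tag):
    s=get_state(); print(tag,"t",round(s["clock"],1),"p",s["position"].round(4) if hasattr(s["position"],"round") else s["position"],"gap",round(s["finger_gap"],3),"F",np.round(s["contact_force"],1))
    return s
ZH=.19
def pick(n,flip=0):
    x,y=OBJ[n]; g=rot(flip)
    movep([x,y,ZH],g)
    move_l([x,y,TZ[n]+.06],.25); move_l([x,y,TZ[n]],.1)
    grab(35); sleep(.2); st("grabbed "+n)
    move_l([x,y,TZ[n]+.03],.06); move_l([x,y,ZH],.25); st("lifted")
def place(n,flip=0):
    (x,y),a=target(n); movep([x,y,ZH],rot(a+flip)); sleep(.2)
    z=TZ[n]+.004
    move_l([x,y,z+.04],.2); move_l([x,y,z+.008],.08)
    h=move_l([x,y,z-.004],.02,until_force=4); st(f"down hit={h} dz={get_state()['position'][2]-z:.4f}")
    let_go(); sleep(.3); move_l([x,y,z+.05],.1); move_l([x,y,ZH],.25); st("clear")
E
python3 - <<'E'
from job import *
for fl in (0,np.pi):
    for n in OBJ:
        x,y=OBJ[n]; p,a=target(n); print(fl,n,p.round(3))
        for P,g in (([x,y,ZH],rot(fl)),([x,y,TZ[n]],rot(fl)),([*p,ZH],rot(a+fl)),([*p,TZ[n]],rot(a+fl))):
            q=ik(P,g); print(None if q is None else np.round(q,2))
E
```

```text
0 green_pot [ 0.608 -0.145]
[-0.28  0.2  -0.47  0.89  0.    1.29]
[-0.28  0.43 -0.67  0.48  0.    1.29]
[-0.35  0.49 -0.04  1.03  0.    1.3 ]
[-0.35  0.66 -0.22  0.69  0.    1.3 ]
0 red_pot [0.64  0.107]
[-0.54  0.25 -0.42  0.91  0.    1.03]
[-0.54  0.46 -0.61  0.5   0.    1.03]
[0.05 0.54 0.03 1.06 0.   1.58]
[ 0.05  0.69 -0.15  0.73  0.    1.58]
0 salt [ 0.602 -0.229]
[-0.05  0.22 -0.45  0.9   0.    1.52]
[-0.05  0.43 -0.64  0.51  0.    1.52]
[-0.48  0.53  0.01  1.06  0.    1.17]
[-0.48  0.67 -0.16  0.74  0.    1.17]
0 mill [0.637 0.191]
[ 0.23  0.27 -0.39  0.92  0.    1.81]
[ 0.23  0.44 -0.56  0.58  0.    1.81]
[0.18 0.57 0.08 1.08 0.   1.71]
[ 0.18  0.69 -0.08  0.8   0.    1.71]
0 cookies [0.633 0.275]
[ 0.47  0.31 -0.33  0.93  0.    2.04]
[ 0.47  0.51 -0.52  0.54  0.    2.04]
[0.3  0.62 0.17 1.12 0.   1.83]
[ 0.3   0.76 -0.02  0.79  0.    1.83]
3.141592653589793 green_pot [ 0.608 -0.145]
[-0.28  0.2  -0.47  0.89  0.   -1.85]
[-0.28  0.43 -0.67  0.48  0.   -1.85]
[-0.35  0.49 -0.04  1.03  0.   -1.84]
[-0.35  0.66 -0.22  0.69  0.   -1.84]
3.141592653589793 red_pot [0.64  0.107]
[-0.54  0.25 -0.42  0.91  0.   -2.11]
[-0.54  0.46 -0.61  0.5   0.   -2.11]
[ 0.05  0.54  0.03  1.06  0.   -1.56]
[ 0.05  0.69 -0.15  0.73  0.   -1.56]
3.141592653589793 salt [ 0.602 -0.229]
[-0.05  0.22 -0.45  0.9   0.   -1.62]
[-0.05  0.43 -0.64  0.51  0.   -1.62]
[-0.48  0.53  0.01  1.06  0.   -1.97]
[-0.48  0.67 -0.16  0.74  0.   -1.97]
3.141592653589793 mill [0.637 0.191]
[ 0.23  0.27 -0.39  0.92  0.   -1.34]
[ 0.23  0.44 -0.56  0.58  0.   -1.34]
[ 0.18  0.57  0.08  1.08  0.   -1.43]
[ 0.18  0.69 -0.08  0.8   0.   -1.43]
3.141592653589793 cookies [0.633 0.275]
[ 0.47  0.31 -0.33  0.93  0.   -1.1 ]
[ 0.47  0.51 -0.52  0.54  0.   -1.1 ]
[ 0.3   0.62  0.17  1.12  0.   -1.31]
[ 0.3   0.76 -0.02  0.79  0.   -1.31]
```

View pics/top1.png

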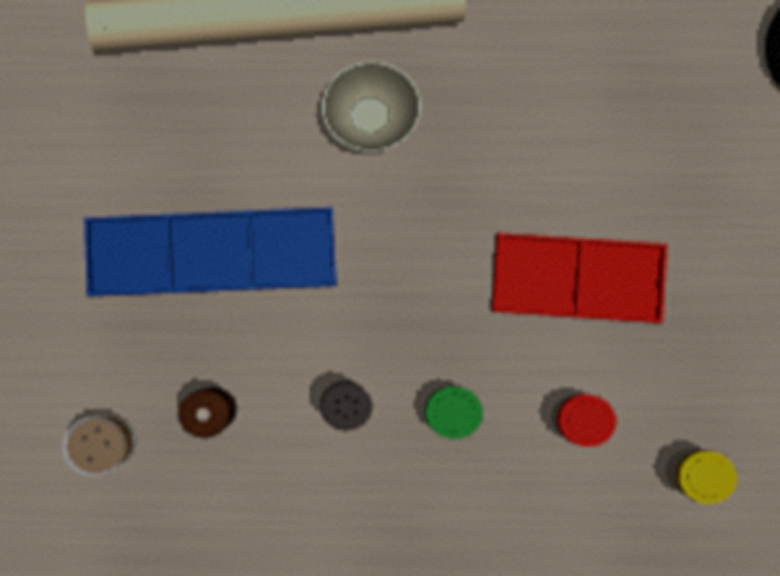

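The crop confirms the layout, left to right: cookies at about (197,274), mill (239,261), salt (292,258), green (334,261), red (385,265), yellow (432,288). The trays are unobstructed at (243,195) for blue and (382,205) for red. I'll start with the cookies.

Run:
```python
from job import *
pick("cookies")
f=grab_frame("scene"); cv2.imwrite("pics/scene2.png",f["img"][:,:,::-1])
```

```text
grabbed cookies t 5.6 p [0.4281 0.2983 0.0229] gap 0.714 F [-2.3  0.1  4.6]
lifted t 7.0 p [0.4272 0.2976 0.1888] gap 0.719 F [ 0.6  0.1 -1.2]
```

View pics/scene2.png

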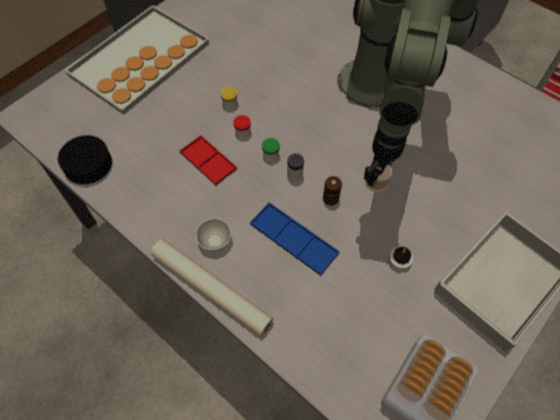

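The tub is held in the fingers at about (380,178). The gap is about 61 mm and the force reads −1.2 N. Next I'll place it.

Run:
```python
from job import *
place("cookies")
f=grab_frame("scene"); cv2.imwrite("pics/scene3.png",f["img"][:,:,::-1])
for d in silhouettes("scene","cookies")[:1]:
    ce=np.array(np.nonzero(d["mask"]))[::-1].mean(1); print(solve(f,DIM["cookies"],ce,.004), d["mask"].sum(), target("cookies")[0])
```

```text
down hit=True dz=0.0010 t 9.8 p [0.6338 0.275  0.027 ] gap 0.716 F [ 0.3 -0.9  4.4]
clear t 11.8 p [0.633  0.2748 0.1894] gap 1.001 F [-0.5  0.4  0.5]
[0.63591652 0.27268005] 567 [0.63335569 0.27492936]
```

View pics/scene3.png

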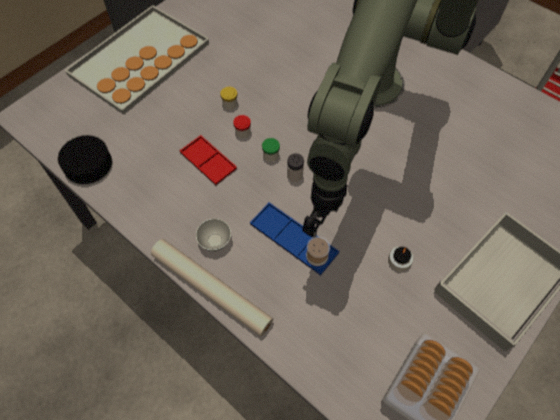

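The tub stands upright at (318,252) in the left-most blue compartment, within 3 mm of the target. Mill next, then the rest, with checks that each one is held.

```bash
cat >> job.py <<'E'
def do(n):
    pick(n)
    if not .45<get_state()["finger_gap"]<.8: raise SystemExit("not held")
    place(n)
E
python3 - <<'E'
from job import *
do("mill")
movep([.50,.052,ZH],rot(0))
f=grab_frame("scene"); cv2.imwrite("pics/scene4.png",f["img"][:,:,::-1])
E
```

```text
grabbed mill t 14.5 p [0.4634 0.1867 0.0507] gap 0.576 F [-2.5 -0.6  6.6]
lifted t 15.8 p [0.4629 0.1863 0.189 ] gap 0.578 F [-0.  -0.5 -1.7]
down hit=True dz=0.0004 t 18.3 p [0.6367 0.1911 0.0544] gap 0.579 F [-1.2 -1.   4.2]
clear t 20.2 p [0.6369 0.191  0.1902] gap 0.994 F [ 0.2 -0.5 -0.1]
```

View pics/scene4.png

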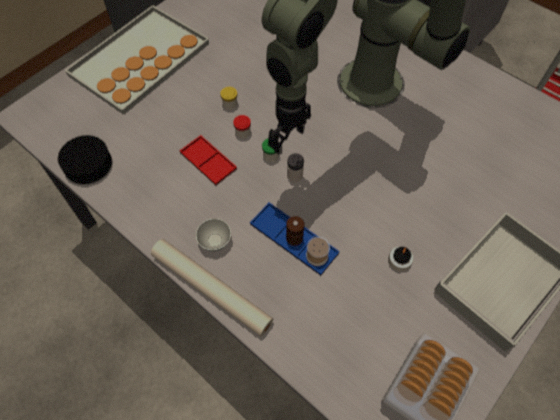

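The mill stands upright at (295,231) in the middle compartment, and the tub at (318,252) hasn't moved. Salt is next, with the same routine.

Run:
```python
from job import *
do("salt")
do("green_pot")
f=grab_frame("scene"); cv2.imwrite("pics/scene5.png",f["img"][:,:,::-1])
```

```text
grabbed salt t 23.2 p [0.4704 0.052  0.0356] gap 0.581 F [-2.   0.1  5.3]
lifted t 24.5 p [0.4698 0.052  0.1889] gap 0.577 F [-0.4  0.1 -1.9]
down hit=True dz=0.0007 t 27.6 p [ 0.602  -0.2291  0.0397] gap 0.574 F [-0.9 -0.4  3.6]
clear t 29.6 p [ 0.6015 -0.2288  0.1898] gap 0.999 F [-0.1 -0.3  0.5]
grabbed green_pot t 32.4 p [ 0.4605 -0.0542  0.0279] gap 0.643 F [-1.7 -1.   6.5]
lifted t 33.7 p [ 0.4593 -0.0538  0.1889] gap 0.642 F [-0.6  0.6 -0.8]
down hit=True dz=0.0010 t 36.4 p [ 0.6088 -0.1453  0.032 ] gap 0.647 F [ 0.3 -0.2  5.2]
clear t 38.3 p [ 0.6081 -0.145   0.1895] gap 1.001 F [-0.1  0.9 -1.3]
```

View pics/scene5.png

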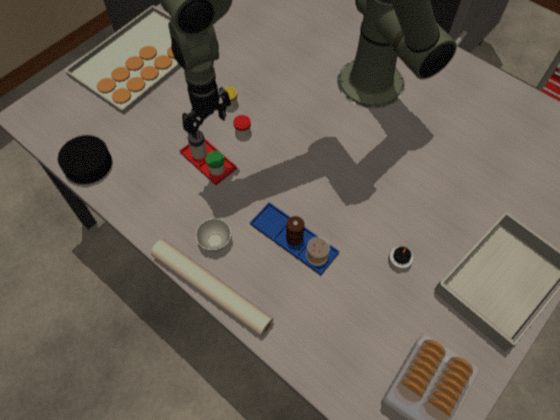

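Salt at (198,148) and the green pot at (216,162) both stand upright in their own red compartments. The red pot at (242,122) is next.

Run:
```python
from job import *
do("red_pot")
movep([.30,.40,.25],rot(np.radians(63.8)))
sleep(.5)
from loc import *
for c in ("scene","top"):
    f=grab_frame(c); 
    im=cv2.resize(f["img"][90:330,160:460] if c=="top" else f["img"][60:300,150:450],None,fx=2.6,fy=2.4,interpolation=cv2.INTER_CUBIC)
    cv2.imwrite(f"pics/{c}6.png",im[:,:,::-1])
    for n in ("salt","mill","cookies","green_pot","red_pot","yellow_pot","timer","bowl"):
        z=.004 if n in GOAL else 0
        for d in silhouettes(c,n)[:1]:
            ce=np.array(np.nonzero(d["mask"]))[::-1].mean(1); p=solve(f,DIM[n],ce,z)
            if n in GOAL:
                x0,y0,a=TR[GOAL[n][0]]; d0=p-[x0,y0]; e=a-np.pi/2
                p=np.array([[np.cos(e),np.sin(e)],[-np.sin(e),np.cos(e)]])@d0-[0,GOAL[n][1]]
            print(c,n,round(d["score"],2),d["mask"].sum(),(p*1000).round(1),"err mm in tray" if n in GOAL else "mm world")
st("end")
```

```text
grabbed red_pot t 41.0 p [ 0.4516 -0.1843  0.0279] gap 0.641 F [-0.4 -0.3  5.7]
lifted t 42.3 p [ 0.4505 -0.1836  0.1889] gap 0.643 F [ 1.   0.6 -0.8]
down hit=True dz=0.0010 t 45.5 p [0.6407 0.1071 0.032 ] gap 0.637 F [-0.9 -0.4  6. ]
clear t 47.5 p [0.64   0.107  0.1897] gap 0.997 F [-0.3 -0.5  0.1]
scene salt 0.84 406 [4.1 0.4] err mm in tray
scene mill 0.57 456 [-0.5 -1.8] err mm in tray
scene cookies 0.83 567 [ 2.8 -2.2] err mm in tray
scene green_pot 0.72 373 [4.1 0.2] err mm in tray
scene red_pot 0.91 371 [1.7 0.8] err mm in tray
scene yellow_pot 0.81 351 [ 391.9 -299.7] mm world
scene timer 0.76 501 [496.2 455.8] mm world
scene bowl 0.83 912 [790.7  23.3] mm world
top salt 0.86 462 [2.7 0.3] err mm in tray
top mill 0.62 395 [-0.4  0.6] err mm in tray
top cookies 0.78 571 [ 2.7 -0.7] err mm in tray
top green_pot 0.84 420 [2.6 2.6] err mm in tray
top red_pot 0.81 380 [3.  2.6] err mm in tray
top yellow_pot 0.65 526 [ 393.8 -296. ] mm world
top timer 0.72 561 [495.7 458.6] mm world
top bowl 0.87 1160 [791.1  24.9] mm world
end t 50.5 p [0.3  0.4  0.25] gap 1.002 F [-0.4  0.6 -0.4]
```

View pics/scene6.png

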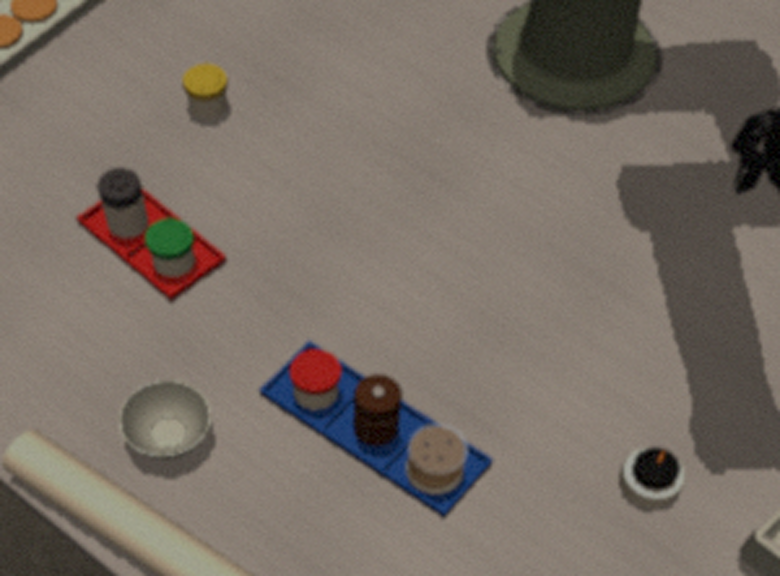

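View pics/top6.png

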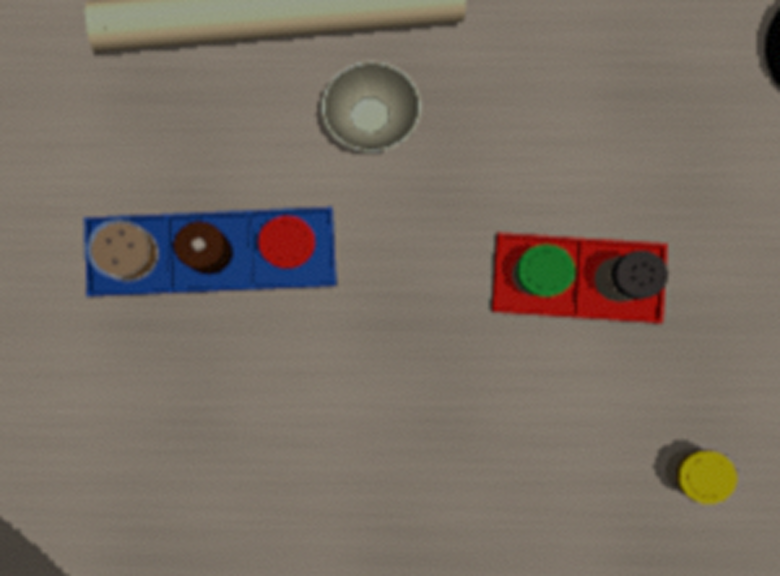

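Both crops show all five items upright, each in its own compartment of the right tray. In the top crop they are tub (122,250), mill (202,247), red (287,242), green (546,270) and salt (640,275). The yellow pot (708,477) and the bowl (370,107) have not moved. The scene crop shows the timer still in place at (654,473). The arm is clear of everything, so I'm handing in.

```bash
python3 -c "
from cell import *
sign_off()"
```

```text
the job is handed in; nothing more can be done
```

Both kits are made up and the job is handed in, at about 50 s of the 115 s allowed. The green-lidded pot and salt shaker are in the red tray. The red-lidded pot, pepper mill and cookie tub are in the blue tray. I lowered each item slowly until it touched the tray floor before letting go.

**Placement:** both cameras put every item within about 4 mm of its compartment centre (20 mm allowed). All five look upright in the pictures.

**Left alone:** the yellow-lidded pot, bowl and timer measured within 3 mm of where they started, which is about the measuring noise.

No check failed. The two cameras disagreed by up to about 4 mm on positions, so I averaged them to get the grasp positions. Sign-off gives no verdict, so I can't confirm how it was judged.

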